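# Load a block under the leaf spring

### The job

Load the orange pull block into the loading fixture without gripping or lifting it: with closed fingertips on its low rear ledge, press it down hard against the sprung brass pad and, while holding it down, slide it under the blue bar and the leaf spring until its nose is fully home against the end stop. Then let go and move clear, so that the block stays level, held down under the bar; leave the other things standing around where they are.

Things in the scene. Friction and masses are not known exactly. Their poses are not given: they have to be found in the camera images.
- loading_fixture: Fixed fixture on the plywood top of the riser (130 mm above the cabinet), base 96 x 172 x 10 mm. Origin: centre of its underside, z up; the block travels along its -y. All mm in this frame: brass pad x +/-15.5, y +65 to -64, top z 32 when up; guide walls beside it, x 16.5 to 24.5 either side, top z 43; low rear wall y +68 to +74, top z 26; steel end stop, face y -65, top z 52.
- pull_block: Loose orange block, 30 wide (own x) x 70 long (own y) mm, 0.1 to 0.2 kg. Origin: centre of its underside. Lies on the brass pad, axes parallel to the fixture's, nose (own -y end) towards the bar. 28 mm high; on it a raised step, y -30 to 0 mm, 24 mm wide, top at 38 mm; its upright rear face (y = 0) can be pushed. Home: nose on the end stop, origin at fixture y = -30 mm.
- ledge (a point): Centre of the low flat rear ledge on top of the pull block (the ledge runs from block y = 0 to +35 mm): 17.5 mm behind the block's origin (own +y), 28 mm above its underside.
- bar (a point): Middle of the underside of the blue bar across the track (fixture x 0, y -43 mm, z 64 mm). Bar 4 mm thick along y, top z 78 mm, on posts at x 27 to 39 mm either side (fixture y -36 to -54 mm). With the pad up the step is 6 mm too high and strikes the bar: the block must be more than 6 mm down to pass. Once home and let go, the pad lifts it against the bar and it stays about 6 mm down.
- stop_face (a point): Middle of the end stop's face, which the nose must touch (fixture x 0, y -65 mm, z 40 mm).
- loading_pad (a joint): How far the sprung brass pad is pressed down, m: 0 up, 0.014 fully down. It stays level wherever it is loaded. 8 N starts it, 0.5 N more for each mm (15 N at the bottom). A good sliding depth is about 0.010 to 0.011. Sliding the pressed block takes roughly another 8 to 14 N.
- leaf_spring (a joint): Lift of the steel leaf spring, rad: 0 at rest, more when the block's step is under it. 24 mm wide, just past the bar, sloping down in the direction of travel to a tip at about fixture y -58, z 58 mm; presses with a few newtons.
- notebook: Blue notebook 105 x 149 x 12 mm; a bystander, leave it alone. Origin: centre of its underside.
- tape_roll: Tan tape roll, 94 mm across, 24 mm high; a bystander, leave it alone. Origin: centre of its underside.
- gauge_block: Steel gauge block 24 x 60 x 24 mm; a bystander, leave it alone. Origin: centre of its underside.
- parts_box: Blue parts tin 76 x 103 x 29 mm; a bystander, leave it alone. Origin: centre of its underside.
- alcohol_bottle: White bottle with a red nozzle, 57 mm across, 130 mm high; a bystander, leave it alone. Origin: centre of its underside.
- clear_cup: Clear open box 87 x 87 x 100 mm; a bystander, leave it alone. Origin: centre of its underside.
- screwdriver: Screwdriver with a red handle, 190 mm long; a bystander, leave it alone. Origin: centre of its underside.

How it is judged:
By the outcome, as a careful person would: the job done as asked, in the order asked, and still so for the second after the job is handed in, with the robot touching nothing.
It also fails if it takes over 32 s, if anything falls off the work surface, if the arm or the gripper's body presses on something with over 40 N, if the wrist force passes 120 N, or if a joint passes its speed limit or range.

### The arm

A 6-joint arm with a two-finger parallel gripper is mounted at the origin on a cart in front of the work surface, level with it; the furniture and walls round the work are solid. World frame = base frame: x ahead of the robot, y to its left, z up, the work surface at z = 0. Lengths are in m, angles in rad, forces in N, time in s.
With the tool pointing down it reaches from about 0.35 to 0.775 m from the base axis. Payload 7.3 kg.
Tool frame: the origin (TCP) lies at the very end of the fingers, on their centre line; the grasp point (between the pads) lies 19 mm behind it; z points along the fingers, y is the line along which they close (so a half turn about z gives the same grasp; the last joint's range is limited). The gripper opens to 92 mm and grips with 3 to 60 N. Pads are 19 mm wide; open, the fingers measure 130 mm over their backs; the gripper's body (75 mm by 190 mm) begins 47 mm behind the grasp point.
Start: joints at [0.969, 0.342, 1.524, -0, 1.275, -0.146], TCP at [0.231, 0.471, 0.227] pointing down, gripper open.
Joint ranges: [-2.53, 2.53], [-0.77, 2.02], [0.04, 2.7], [-1, 4.14], [0.28, 2.66], [-3.11, 3.11]. Speed limits (rad/s): [2.57, 2.57, 3.14, 3.14, 3.14, 3.14].

### API

Orientations are given as [roll, pitch, yaw] about the fixed x, y, z axes, in that order (R = Rz(yaw) Ry(pitch) Rx(roll)).
In Python, from cell import observe, read_camera, get_calibration, hand_in, search_frame gives the robot as it stands.
- The arm moves only by the tool step_arm, never from a script. Its argument "commands" is a list of rows, each an object with "translation": the shift along the tool's x, y, z in mm, a list of three; "roll": the turn about the tool's z in rad. In form: [{"translation": [x, y, z], "roll": roll}, ...]. A call has 1 to 20 rows; each row shifts and turns the commanded pose from where the row before left it, along the tool's axes as they then stand; what a row does not reach is not made up. A row lasts 1/12 s, in which the tool goes at most 41.7 mm and 7.16 degrees, less where a joint would pass 70% of its speed; a pose out of reach is approached as far as the arm can. A call is refused whole if a number of a shift passes 41.7 or a number of a turn 0.125, either way. A call with a gripper value outside its range is refused whole. "fingers" is the opening, from 0 (shut) to 1 (fully open), set as the call begins (left out, the last holds). The fingers move at their own pace and stop on an object; "grip_force" is the grip in N (left out, the last holds). Time passes only in rows, so rows that do not move let the fingers close. It gives the time, the measured TCP pose, the force, the opening and the grip force at its end, in the units of the state.
- observe(): the state, without advancing time (a new reading comes with each control period).
- read_camera(name): name is "scene" or "side" or "wrist"; returns the picture (420x560x3 uint8, red, green, blue); there is no depth.
- get_calibration(name): a dict with "camera_matrix" (3x3 intrinsics, pixels), "dist_coeffs" ([k1, k2, p1, p2, k3] as OpenCV has them; the pictures are not rectified), "world_from_camera" (4x4, takes a point from camera to world coordinates). Camera axes: x right, y up, looking along -z (the intrinsics and any distortion apply to the point x, -y, -z); pixel columns grow to the right and rows downward; lengths in m; the calibration is good to about 2 mm. A picture is of the moment at which its call begins: read the wrist's pose just before it. get_calibration takes no time and is no camera call; for the wrist camera it gives the pose at the moment of the call.
- hand_in(): hands the job in; it is judged then, once.
Trained networks look in the newest picture that a camera, given by its name, has taken for a name from the list of things; names that differ only in an ending like _2 or _b are one class to them, and where a whole thing is asked for, a point or a joint stands for the part that bears it (a point fixed in the world has none). Each returns a list of dicts, best first, with "confidence" (0 to 1); they miss things now and then, are a little off and sometimes report something else, mostly with a low value. They report only what shows in the picture. A call takes as long as a camera call.
- search_frame(camera, name): "at" ([x, y, z] in m, in world coordinates, good to about 4 mm: the middle of the surface that is visible of it).
The state is a dict: "time": time; "qpos": joint angles; "qvel": joint speeds; "joint_efforts": joint torques, N m; "tool_pos": TCP position; "tool_rot": TCP orientation; "contact_force": force on the tool from outside, world axes, zero at the start; "torque": the same for the moment, N m; "opening": finger opening in m; "grip_force": force on a finger pad.
Only numpy, scipy, OpenCV 4.12 (cv2) and the standard library are available. Lean on these libraries where they do the work, as an engineer would, in place of code of your own. Each camera call takes 0.05 s, during which the arm holds its last target. There are 200 camera calls.

## Working session

There is one attempt and no reset: what is moved stays moved. The work goes in short steps, Python scripts to look and compute and a tool call to move; the robot and the scene stay as the last step left them, time stands still between calls to the robot, and variables do not carry over. Pictures are saved under pics/ and viewed, at most 10 in all, crops included, and the job is handed in when it is done.

Besides the shell and the picture viewer there is one more tool, called after "Emit:" by a JSON object that holds its "api" and its "payload", one argument or row to a line. step_arm: Moves the arm, as the interface text tells. Its arguments: {"type":"object","properties":{"commands":{"type":"array"},"fingers":{"type":"number"},"grip_force":{"type":"number"}},"required":["commands"]}

```bash
mkdir -p pics; ls
python3 - <<'E'
from cell import *
import cv2,numpy as np
np.set_printoptions(precision=4,suppress=True)
o=observe();print(o)
for c in ["scene","side"]:
    im=read_camera(c);cv2.imwrite(f"pics/{c}0.png",im[:,:,::-1])
    K=get_calibration(c);print(c,K)
    for n in ["loading_fixture","pull_block","ledge","bar","stop_face"]:
        print(n,[(np.round(d["at"],4),round(d["confidence"],2)) for d in search_frame(c,n)[:3]])
E
```

```text
pics
{'time': 0.0, 'qpos': array([ 0.969 ,  0.3427,  1.525 ,  0.    ,  1.2754, -0.146 ]), 'qvel': array([0.0005, 0.0004, 0.0002, 0.0016, 0.0009, 0.0008]), 'joint_efforts': array([  0.0012, -43.1243, -24.4219,   0.0718,   0.0561,  -0.0001]), 'tool_pos': array([0.2308, 0.4711, 0.226 ]), 'tool_rot': array([-3.1401, -0.0003,  2.6858]), 'contact_force': array([-0.5408,  1.3383, -1.1066]), 'torque': array([0.0189, 0.0391, 0.0128]), 'grip_force': 0.0, 'opening': 0.09188532630714646}
scene {'camera_matrix': array([[413.2677,   0.    , 282.9668],
       [  0.    , 413.2677, 208.0253],
       [  0.    ,   0.    ,   1.    ]]), 'dist_coeffs': array([0.0017, 0.    , 0.    , 0.    , 0.    ]), 'world_from_camera': array([[ 0.7595,  0.4499, -0.4699,  0.0349],
       [-0.6505,  0.5177, -0.5557, -0.653 ],
       [-0.0067,  0.7277,  0.6858,  1.0072],
       [ 0.    ,  0.    ,  0.    ,  1.    ]])}
loading_fixture [(array([ 0.5211, -0.0542,  0.153 ]), 0.78)]
pull_block [(array([ 0.5239, -0.012 ,  0.1882]), 0.77), (array([ 0.5217, -0.0542,  0.1584]), 0.66)]
ledge [(array([ 0.527 , -0.0098,  0.1884]), 0.74
[... 267 characters left out ...]
,   0.    ,   1.    ]]), 'dist_coeffs': array([-0.0772,  0.    ,  0.    ,  0.    ,  0.    ]), 'world_from_camera': array([[ 0.1619,  0.7755, -0.6103, -0.2089],
       [-0.9868,  0.1336, -0.092 , -0.1254],
       [ 0.0102,  0.6171,  0.7868,  1.2025],
       [ 0.    ,  0.    ,  0.    ,  1.    ]])}
loading_fixture [(array([ 0.5201, -0.0367,  0.1504]), 0.84), (array([ 0.7031, -0.1502,  0.2002]), 0.23)]
pull_block [(array([ 0.5262, -0.0019,  0.1926]), 0.85)]
ledge [(array([ 0.5293, -0.0015,  0.1867]), 0.83)]
bar [(array([ 0.5226, -0.038 ,  0.1578]), 0.92), (array([ 0.5862, -0.3128,  0.1467]), 0.49)]
stop_face [(array([ 0.5179, -0.038 ,  0.1561]), 0.92), (array([ 0.5263, -0.0008,  0.1906]), 0.61)]
```

View pics/scene0.png

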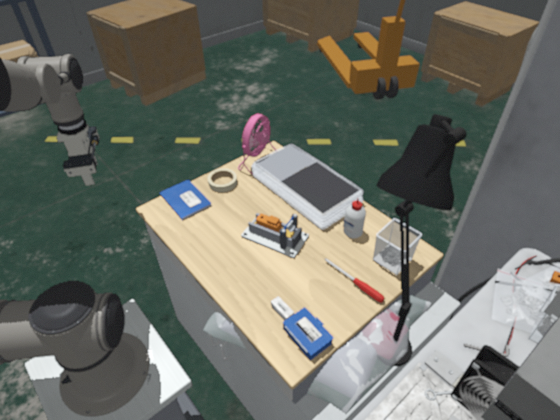

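View pics/side0.png

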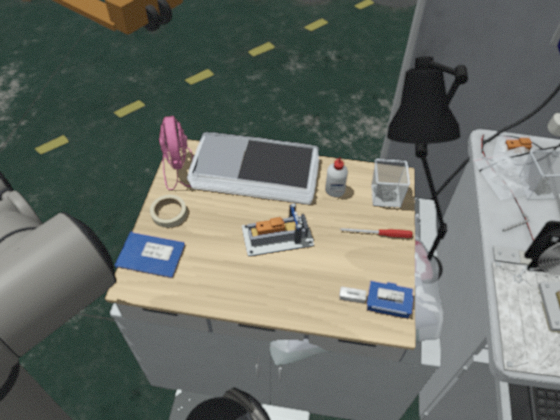

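The scene and side views agree. The fixture is near (0.52, -0.045), at about px (275,235) in both, with its travel running roughly along world -y. The block sits at about px (270,225). I'll raise, turn and move above it for a close wrist view.

Emit:
{"api": "step_arm", "payload": {
  "commands": [
    {"translation":[0,0,-16],"roll":0.124},
    {"translation":[0,0,-16],"roll":0.124},
    {"translation":[0,0,-16],"roll":0.124},
    {"translation":[0,0,-16],"roll":0.124},
    {"translation":[0,0,-16],"roll":0.124},
    {"translation":[0,0,-16],"roll":0.124},
    {"translation":[0,0,-16],"roll":0.124},
    {"translation":[0,0,-16],"roll":0.124},
    {"translation":[0,0,-16],"roll":0.123}
  ],
  "fingers": 0
}}

```text
time: 1.35
tool_pos: [0.231, 0.4713, 0.3716]
tool_rot: [3.141, -0.0, 1.565]
contact_force: [0.3, -0.2, -0.2]
opening: 0.0361
grip_force: 0.0
```

Emit:
{"api": "step_arm", "payload": {
  "commands": [
    {"translation":[-24,14.5,0],"roll":0},
    {"translation":[-24,14.5,0],"roll":0},
    {"translation":[-24,14.5,0],"roll":0},
    {"translation":[-24,14.5,0],"roll":0},
    {"translation":[-24,14.5,0],"roll":0},
    {"translation":[-24,14.5,0],"roll":0},
    {"translation":[-24,14.5,0],"roll":0},
    {"translation":[-24,14.5,0],"roll":0},
    {"translation":[-24,14.5,0],"roll":0},
    {"translation":[-24,14.5,0],"roll":0},
    {"translation":[-24,14.5,0],"roll":0},
    {"translation":[-24,14.5,0],"roll":0},
    {"translation":[-24,14.5,0],"roll":0},
    {"translation":[-24,14.5,0],"roll":0},
    {"translation":[-24,14.5,0],"roll":0},
    {"translation":[-24,14.5,0],"roll":0},
    {"translation":[-24,14.5,0],"roll":0},
    {"translation":[-24,14.5,0],"roll":0},
    {"translation":[-24,14.5,0],"roll":0},
    {"translation":[0,0,0],"roll":0}
  ]
}}

```text
time: 3.02
tool_pos: [0.5084, 0.0116, 0.3698]
tool_rot: [-3.141, 0.001, 1.567]
contact_force: [-0.1, 0.2, -0.4]
opening: 0.0003
grip_force: 0.0
```

Run:
```python
from cell import *
import cv2,numpy as np
np.set_printoptions(precision=4,suppress=True)
K=get_calibration("wrist")
im=read_camera("wrist");cv2.imwrite(f"pics/w1.png",im[:,:,::-1])
np.save("w1.npy",K,allow_pickle=True)
print(K);o=observe();print(o["tool_pos"],o["tool_rot"],o["time"])
for n in ["loading_fixture","pull_block","ledge","bar","stop_face"]:
        print(n,[(np.round(d["at"],4),round(d["confidence"],2)) for d in search_frame("wrist",n)[:3]])
```

```text
{'camera_matrix': array([[314.1568,   0.    , 282.579 ],
       [  0.    , 314.1568, 206.5335],
       [  0.    ,   0.    ,   1.    ]]), 'dist_coeffs': array([0.0028, 0.    , 0.    , 0.    , 0.    ]), 'world_from_camera': array([[ 1.    ,  0.0015,  0.002 ,  0.5094],
       [-0.002 ,  0.9655,  0.2602,  0.0812],
       [-0.0015, -0.2602,  0.9655,  0.529 ],
       [ 0.    ,  0.    ,  0.    ,  1.    ]])}
[0.5073 0.0135 0.3699] [-3.1405  0.0001  1.5674] 3.0667
loading_fixture [(array([0.5355, 0.0095, 0.1416]), 0.6)]
pull_block [(array([0.5346, 0.0055, 0.1926]), 0.83)]
ledge [(array([ 0.5343, -0.0003,  0.1916]), 0.65)]
bar [(array([0.4615, 0.2118, 0.1314]), 0.71), (array([0.5324, 0.0117, 0.1418]), 0.67)]
stop_face [(array([0.5347, 0.0128, 0.1391]), 0.76)]
```

View pics/w1.png

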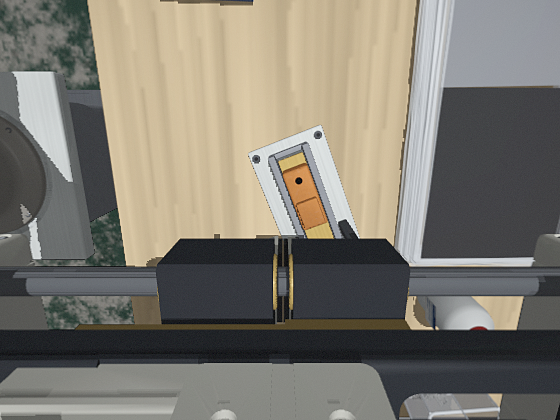

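The wrist view shows the fixture turned about +22° in yaw. Its rear base corners are at px (249,154) and (321,125), with the block at about (305,195). The fingers hide the bar, so I'll back off along the track axis and align with it.

Emit:
{"api": "step_arm", "payload": {
  "commands": [
    {"translation":[28,-3,0],"roll":0},
    {"translation":[28,-3,0],"roll":-0.1},
    {"translation":[28,-3,0],"roll":-0.1},
    {"translation":[0,0,0],"roll":-0.1},
    {"translation":[0,0,0],"roll":-0.09},
    {"translation":[0,0,0],"roll":0},
    {"translation":[0,0,0],"roll":0}
  ]
}}

```text
time: 3.9
tool_pos: [0.4944, 0.0997, 0.371]
tool_rot: [3.141, 0.0, 1.959]
contact_force: [0.2, 0.5, -0.6]
opening: 0.0007
grip_force: 0.0
```

Run:
```python
from cell import *
import cv2,numpy as np,pickle
np.set_printoptions(precision=4,suppress=True)
K=get_calibration("wrist")
im=read_camera("wrist")
pickle.dump((K,im),open("w2.pkl","wb"))
x0,y0=180,60
c=im[y0:y0+210,x0:x0+220]
cv2.imwrite("pics/w2.png",cv2.resize(c,None,fx=2.8,fy=2.8,interpolation=cv2.INTER_CUBIC)[:,:,::-1])
print(K["world_from_camera"]);o=observe();print(o["tool_pos"],o["tool_rot"],o["time"])
for n in ["loading_fixture","pull_block","ledge","bar","stop_face"]:
        print(n,[(np.round(d["at"],4),round(d["confidence"],2)) for d in search_frame("wrist",n)[:3]])
```

```text
[[ 0.9247 -0.368  -0.0977  0.4688]
 [ 0.3808  0.8932  0.2392  0.1639]
 [-0.0008 -0.2584  0.966   0.5304]
 [ 0.      0.      0.      1.    ]]
[0.4945 0.0994 0.3709] [3.1411 0.     1.9587] 3.95
loading_fixture [(array([0.5126, 0.0477, 0.1394]), 0.7)]
pull_block []
ledge []
bar [(array([0.5138, 0.0505, 0.1376]), 0.59)]
stop_face [(array([0.5157, 0.048 , 0.1379]), 0.76)]
```

View pics/w2.png

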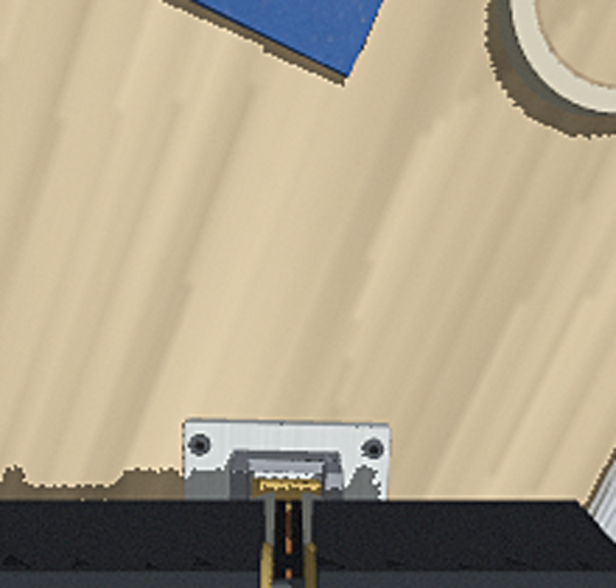

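The hand hides everything on the -y side of the camera. The rear edge runs from px (185,420) to (390,425) in the crop, so the alignment is nearly right. I'll move past the fixture to see all of it.

Emit:
{"api": "step_arm", "payload": {
  "commands": [
    {"translation":[-28,0,0],"roll":0},
    {"translation":[-28,0,0],"roll":0},
    {"translation":[-28,0,0],"roll":0},
    {"translation":[-28,0,0],"roll":0},
    {"translation":[-28,0,0],"roll":0},
    {"translation":[-28,0,0],"roll":0},
    {"translation":[-28,0,0],"roll":0},
    {"translation":[0,0,0],"roll":0},
    {"translation":[0,0,0],"roll":0}
  ]
}}

```text
time: 4.95
tool_pos: [0.5695, -0.0837, 0.3698]
tool_rot: [-3.141, -0.001, 1.958]
contact_force: [-0.1, -0.1, -1.1]
opening: 0.0002
grip_force: 0.0
```

Run:
```python
from cell import *
import cv2,numpy as np,pickle
np.set_printoptions(precision=4,suppress=True)
K=get_calibration("wrist")
im=read_camera("wrist")
pickle.dump((K,im),open("w3.pkl","wb"))
x0,y0=200,70
c=im[y0:y0+180,x0:x0+200]
cv2.imwrite("pics/w3.png",cv2.resize(c,None,fx=3,fy=3,interpolation=cv2.INTER_CUBIC)[:,:,::-1])
print(K["world_from_camera"]);o=observe();print(o["tool_pos"],o["tool_rot"],o["time"])
for n in ["loading_fixture","pull_block","ledge","bar","stop_face"]:
        print(n,[(np.round(d["at"],4),round(d["confidence"],2)) for d in search_frame("wrist",n)[:3]])
```

```text
[[ 0.9254 -0.3669 -0.0955  0.5443]
 [ 0.3791  0.894   0.2389 -0.0196]
 [-0.0023 -0.2573  0.9663  0.5293]
 [ 0.      0.      0.      1.    ]]
[ 0.5692 -0.0826  0.3703] [-3.1411 -0.001   1.9591] 5.0
loading_fixture [(array([ 0.5409, -0.0228,  0.147 ]), 0.96)]
pull_block [(array([0.5337, 0.0057, 0.1913]), 0.8)]
ledge [(array([0.5361, 0.0021, 0.1921]), 0.69)]
bar [(array([ 0.5406, -0.0187,  0.1441]), 0.82)]
stop_face [(array([ 0.544 , -0.0186,  0.1426]), 0.79)]
```

View pics/w3.png

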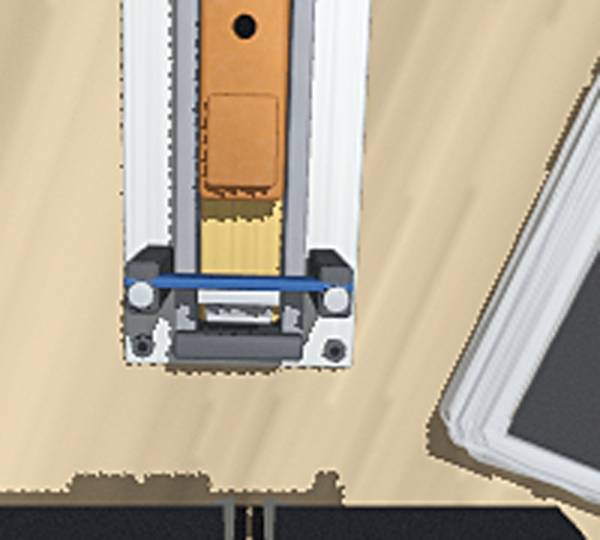

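The whole front of the fixture shows in this crop. The bar is at about y=283, the base front corners at (125,365) and (352,367), the step's rear edge at y≈93 and the nose at y≈198. I'll look at the rear half of the same picture.

Run:
```python
import cv2,pickle
K,im=pickle.load(open("w3.pkl","rb"))
c=im[0:110,200:360]
cv2.imwrite("pics/w4.png",cv2.resize(c,None,fx=5,fy=5,interpolation=cv2.INTER_CUBIC)[:,:,::-1])
```

```text
(no output)
```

View pics/w4.png

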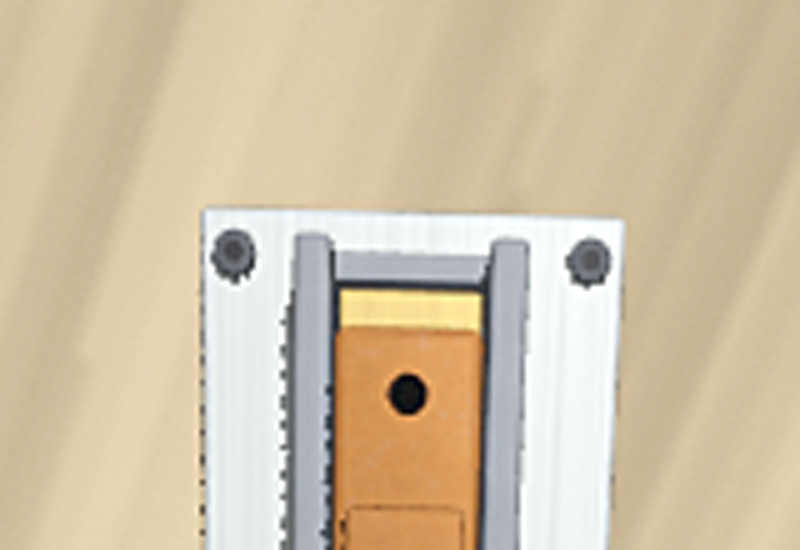

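The rear base corners are at crop (203,208) and (625,220). The block's rear edge is at y≈328 and the step's rear edge at y≈507. Now I'll fit the poses.

```bash
cat > fit.py <<'E'
import cv2,numpy as np,pickle
from scipy.optimize import least_squares
np.set_printoptions(precision=4,suppress=True)
K,im=pickle.load(open("w3.pkl","rb"))
W=np.linalg.inv(K["world_from_camera"])
def proj(P):
    c=(W[:3,:3]@P.T).T+W[:3,3]; c=c*[1,-1,-1]
    return cv2.projectPoints(c,np.zeros(3),np.zeros(3),K["camera_matrix"],K["dist_coeffs"])[0][:,0]
F=np.array([[-48,86,10],[48,86,10],[-48,-86,10],[48,-86,10]])/1e3
fp=np.array([[240.6,41.6],[325,44],[241.7,191.7],[317.3,192.3]])
B=np.array([[-15,35,60],[15,35,60],[-12,0,70],[12,0,70]])/1e3
bp=np.array([[267,65.6],[296.4,66],[270,101.4],[292.6,101.4]])
def tow(p,X):
    c,s=np.cos(p[3]),np.sin(p[3]); return X@np.array([[c,s,0],[-s,c,0],[0,0,1]])+p[:3]
def res(p,fz=None):
    q=p.copy()
    if fz is not None:q[2]=fz
    return np.r_[(proj(tow(q,F))-fp).ravel(),(proj(tow(q,B+[0,q[4],0]))-bp).ravel()]
for fz in (None,0.13):
    r=least_squares(res,[.54,-.02,.13,.37,.02],args=(fz,)); print(fz,r.x); print(r.fun.reshape(-1,2).T)
q=r.x;q[2]=.13
for n,P in dict(step_foot=[0,q[4],.060],ledge=[0,q[4]+.0175,.06],bar=[0,-.043,.064]).items(): print(n,tow(q,np.array([P])))
E
python3 fit.py
```

```text
None [ 0.5413 -0.0194  0.1281  0.3668  0.0193]
[[-0.3681  0.0985  0.272   0.0906 -0.06    0.4302 -0.886   0.4703]
 [ 0.3815 -0.0069 -0.7615  0.3009 -0.3774 -0.0764 -0.034   0.5181]]
0.13 [ 0.5414 -0.0195  3.4699  0.3668  0.0192]
[[-0.5756  0.3215  0.0945  0.2529 -0.1423  0.5162 -0.9565  0.535 ]
 [ 0.0717 -0.3056 -0.3654  0.7048 -0.479  -0.1738  0.0682  0.6236]]
step_foot [[ 0.5345 -0.0016  0.19  ]]
ledge [[0.5282 0.0147 0.19  ]]
bar [[ 0.5568 -0.0596  0.194 ]]
```

The fit residuals are under 1 px. Fixture: (0.5414, -0.0195), yaw 0.367. The block is at fixture y +19.2 mm, so it has about 49 mm to travel. Next I'll align over the ledge and descend.

Emit:
{"api": "step_arm", "payload": {
  "commands": [
    {"translation":[25,0,0],"roll":0.0215},
    {"translation":[25,0,0],"roll":0},
    {"translation":[25,0,10],"roll":0},
    {"translation":[26,1,20],"roll":0},
    {"translation":[0,0,25],"roll":0},
    {"translation":[0,0,25],"roll":0},
    {"translation":[0,0,25],"roll":0},
    {"translation":[0,0,25],"roll":0},
    {"translation":[0,0,20],"roll":0},
    {"translation":[0,0,10],"roll":0},
    {"translation":[0,0,0],"roll":0},
    {"translation":[0,0,0],"roll":0},
    {"translation":[0,0,0],"roll":0}
  ],
  "grip_force": 20
}}

```text
time: 6.33
tool_pos: [0.5342, 0.0122, 0.2123]
tool_rot: [3.139, 0.001, 1.94]
contact_force: [-0.4, 0.3, -0.1]
opening: 0.0003
grip_force: 0.0
```

```bash
cat > st.py <<'E'
from cell import *
import numpy as np
np.set_printoptions(precision=4,suppress=True)
o=observe();p=o["tool_pos"];c,s=np.cos(.3668),np.sin(.3668)
d=p-[.5414,-.0195,.13]
print("fixture mm",1e3*np.array([c*d[0]+s*d[1],-s*d[0]+c*d[1],d[2]]),"F fix",[round(v,1) for v in (c*o["contact_force"][0]+s*o["contact_force"][1],-s*o["contact_force"][0]+c*o["contact_force"][1],o["contact_force"][2])],"yaw",o["tool_rot"][2]-np.pi/2-.3668,o["time"])
E
python3 st.py
python3 - <<'E'
from cell import *
import cv2
im=read_camera("wrist");c=im[100:300,190:370]
cv2.imwrite("pics/w5.png",cv2.resize(c,None,fx=3,fy=3)[:,:,::-1])
E
```

```text
fixture mm [ 4.6502 32.1509 82.2908] F fix [np.float64(-0.3), np.float64(0.4), np.float64(-0.1)] yaw 0.0019469914106386987 6.3333
```

View pics/w5.png

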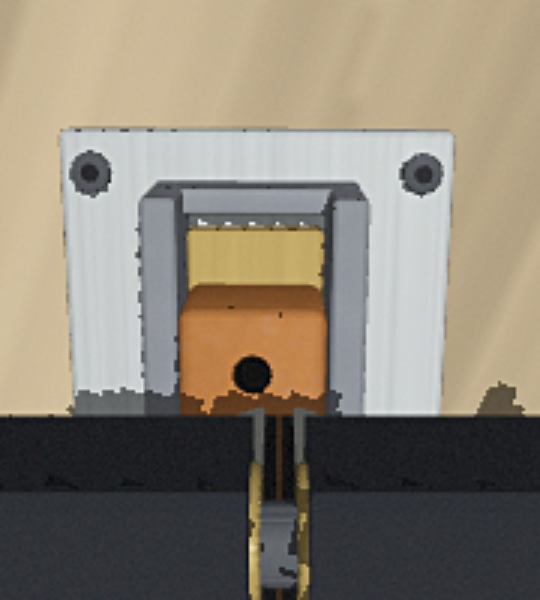

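The fingers sit right of the block's centre: px 279 against the hole at 253, about 5 mm, which matches the measured +4.65 mm. I'll correct that and descend onto the ledge.

Emit:
{"api": "step_arm", "payload": {
  "commands": [
    {"translation":[0,-4.8,5],"roll":0},
    {"translation":[0,0,8],"roll":0},
    {"translation":[0,0,5],"roll":0},
    {"translation":[0,0,3],"roll":0},
    {"translation":[0,0,2],"roll":0},
    {"translation":[0,0,1],"roll":0},
    {"translation":[0,0,0],"roll":0},
    {"translation":[0,0,0],"roll":0}
  ]
}}

```text
time: 7.05
tool_pos: [0.5285, 0.0103, 0.1872]
tool_rot: [-3.141, -0.0, 1.939]
contact_force: [-3.5, -0.5, 7.2]
opening: 0.0007
grip_force: 3.5
```

```bash
python3 st.py
```

```text
fixture mm [-1.3652 32.4993 57.1809] F fix [np.float64(-3.4), np.float64(0.8), np.float64(7.2)] yaw 0.001754172770754625 7.05
```

Contact is made, with about 7 N down. I'll press in small steps.

Emit:
{"api": "step_arm", "payload": {
  "commands": [
    {"translation":[0,0.5,2],"roll":0},
    {"translation":[0,0,2],"roll":0},
    {"translation":[0,0,1],"roll":0},
    {"translation":[0,0,0],"roll":0},
    {"translation":[0,0,0],"roll":0}
  ]
}}

```text
time: 7.47
tool_pos: [0.5286, 0.0104, 0.1824]
tool_rot: [-3.14, -0.0, 1.939]
contact_force: [-5.9, -0.0, 9.4]
opening: 0.0001
grip_force: 4.7
```

```bash
python3 st.py
```

```text
fixture mm [-1.1808 32.5061 52.4185] F fix [np.float64(-5.5), np.float64(2.1), np.float64(9.4)] yaw 0.001790391398301061 7.4667
```

Emit:
{"api": "step_arm", "payload": {
  "commands": [
    {"translation":[0,-0.4,2],"roll":0},
    {"translation":[0,-0.4,2],"roll":0},
    {"translation":[0,0,1],"roll":0},
    {"translation":[0,0,0],"roll":0},
    {"translation":[0,0,0],"roll":0}
  ]
}}

```text
time: 7.88
tool_pos: [0.5285, 0.0104, 0.1779]
tool_rot: [3.141, 0.0, 1.939]
contact_force: [-4.9, 1.6, 11.8]
opening: 0.0006
grip_force: 5.8
```

```bash
python3 st.py
```

```text
fixture mm [-1.361  32.5001 47.9274] F fix [np.float64(-4.0), np.float64(3.2), np.float64(11.8)] yaw 0.0018126288128517132 7.8833
```

The depth is about 10.3 mm and the force matches the spring law. Now I'll slide.

Emit:
{"api": "step_arm", "payload": {
  "commands": [
    {"translation":[-2,-0.3,0],"roll":0},
    {"translation":[-2,-0.3,0],"roll":0},
    {"translation":[-3,0,0],"roll":0},
    {"translation":[-3,0,0],"roll":0},
    {"translation":[0,0,0],"roll":0},
    {"translation":[0,0,0],"roll":0}
  ]
}}

```text
time: 8.38
tool_pos: [0.532, 0.0021, 0.1781]
tool_rot: [3.139, -0.002, 1.939]
contact_force: [-2.6, 7.1, 11.6]
opening: 0.0006
grip_force: 6.0
```

```bash
python3 st.py
```

```text
fixture mm [-0.986  23.5284 48.1357] F fix [np.float64(0.1), np.float64(7.6), np.float64(11.6)] yaw 0.0017306099590701507 8.3833
```

Emit:
{"api": "step_arm", "payload": {
  "commands": [
    {"translation":[-3,0,0.3],"roll":0},
    {"translation":[-3,0,0],"roll":0},
    {"translation":[-3,0,0],"roll":0},
    {"translation":[-3,0,0],"roll":0},
    {"translation":[-3,0,0],"roll":0},
    {"translation":[0,0,0],"roll":0},
    {"translation":[0,0,0],"roll":0}
  ]
}}

```text
time: 8.97
tool_pos: [0.5375, -0.0118, 0.1779]
tool_rot: [3.139, -0.002, 1.939]
contact_force: [-2.7, 6.1, 11.2]
opening: 0.0003
grip_force: 5.9
```

```bash
python3 st.py
python3 - <<'E'
from cell import *
import cv2
im=read_camera("wrist");c=im[100:300,190:370]
cv2.imwrite("pics/w6.png",cv2.resize(c,None,fx=3,fy=3)[:,:,::-1])
E
```

```text
fixture mm [-0.8625  8.5275 47.8611] F fix [np.float64(-0.3), np.float64(6.7), np.float64(11.2)] yaw 0.0017643524171422342 8.9667
```

View pics/w6.png

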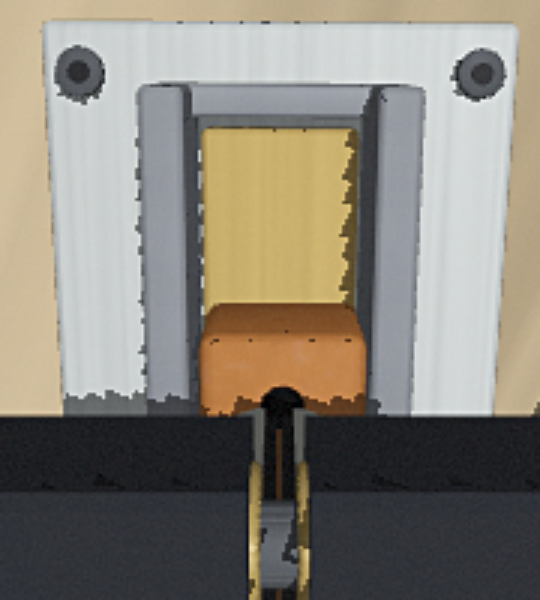

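The block follows the fingers, with the pad pressed and the block straight between the walls (rear edge at px y≈305). I'll continue under the bar.

Emit:
{"api": "step_arm", "payload": {
  "commands": [
    {"translation":[-3,0,0],"roll":0},
    {"translation":[-3,0,0],"roll":0},
    {"translation":[-3,0,0],"roll":0},
    {"translation":[-3,0,0],"roll":0},
    {"translation":[-2,0,0],"roll":0},
    {"translation":[0,0,0],"roll":0}
  ]
}}

```text
time: 9.52
tool_pos: [0.5425, -0.0248, 0.1778]
tool_rot: [3.139, -0.002, 1.939]
contact_force: [-2.9, 7.2, 11.9]
opening: 0.0006
grip_force: 5.9
```

```bash
python3 st.py
```

```text
fixture mm [-0.8412 -5.3282 47.8144] F fix [np.float64(-0.2), np.float64(7.8), np.float64(11.9)] yaw 0.0017599097198077729 9.5167
```

Emit:
{"api": "step_arm", "payload": {
  "commands": [
    {"translation":[-2,0,0],"roll":0},
    {"translation":[-2,0,0],"roll":0},
    {"translation":[-2,0,0],"roll":0},
    {"translation":[-2,0,0],"roll":0},
    {"translation":[-2,0,0],"roll":0},
    {"translation":[0,0,0],"roll":0}
  ]
}}

```text
time: 10.02
tool_pos: [0.5461, -0.034, 0.1778]
tool_rot: [3.139, -0.002, 1.939]
contact_force: [-2.0, 6.9, 11.0]
opening: 0.0005
grip_force: 5.9
```

```bash
python3 st.py
```

```text
fixture mm [ -0.843  -15.2466  47.8171] F fix [np.float64(0.6), np.float64(7.2), np.float64(11.0)] yaw 0.0018217506666617922 10.0167
```

Emit:
{"api": "step_arm", "payload": {
  "commands": [
    {"translation":[-1,0,0],"roll":0},
    {"translation":[-1,0,0],"roll":0},
    {"translation":[-1,0,0],"roll":0},
    {"translation":[-1,0,0],"roll":0},
    {"translation":[0,0,0],"roll":0}
  ]
}}

```text
time: 10.43
tool_pos: [0.5471, -0.0367, 0.1778]
tool_rot: [3.139, -0.004, 1.94]
contact_force: [-4.5, 11.7, 12.8]
opening: 0.0
grip_force: 7.5
```

```bash
python3 st.py
```

```text
fixture mm [ -0.8571 -18.0575  47.8075] F fix [np.float64(0.0), np.float64(12.5), np.float64(12.8)] yaw 0.0019710432161816893 10.4333
```

The resistance is rising, from either the leaf spring or the stop. I'll keep going gently.

Emit:
{"api": "step_arm", "payload": {
  "commands": [
    {"translation":[-1,0,0],"roll":0},
    {"translation":[-1,0,0],"roll":0},
    {"translation":[0,0,0],"roll":0}
  ]
}}

```text
time: 10.68
tool_pos: [0.5471, -0.0368, 0.1778]
tool_rot: [3.139, -0.007, 1.94]
contact_force: [-6.7, 18.0, 15.0]
opening: 0.0005
grip_force: 11.0
```

```bash
python3 st.py
```

```text
fixture mm [ -0.8617 -18.1511  47.8244] F fix [np.float64(0.2), np.float64(19.2), np.float64(15.0)] yaw 0.002338137411219021 10.6833
```

It stopped at tip y -18.2 with 19 N. I'll check in the picture whether that is home, where the block's rear edge would be at fixture y=+5.

Run:
```python
from cell import *
import cv2,pickle,numpy as np
K=get_calibration("wrist")
im=read_camera("wrist");pickle.dump((K,im),open("w7.pkl","wb"))
c=im[20:260,180:380]
cv2.imwrite("pics/w7.png",cv2.resize(c,None,fx=2.5,fy=2.5,interpolation=cv2.INTER_CUBIC)[:,:,::-1])
W=np.linalg.inv(K["world_from_camera"]);a=.3668
R=np.array([[np.cos(a),-np.sin(a),0],[np.sin(a),np.cos(a),0],[0,0,1]])
def px(P):
    w=R@(np.array(P)/1e3)+[.5414,-.0195,.1285]; c=(W[:3,:3]@w+W[:3,3])*[1,-1,-1]
    q=cv2.projectPoints(c[None],np.zeros(3),np.zeros(3),K["camera_matrix"],K["dist_coeffs"])[0].ravel()
    return np.round((q-[180,20])*2.5,1)
for n,P in dict(baseRL=[-48,86,10],baseRR=[48,86,10],wallL=[-16.5,74,43],wallR=[16.5,74,43],rearwall=[0,68,26],padrear=[0,65,21.7],bl5=[-15,5,49.7],br5=[15,5,49.7],bl7=[-15,7.4,49.7],br7=[15,7.4,49.7],low5=[0,5,21.7],low7=[0,7.4,21.7]).items(): print(n,px(P))
```

```text
baseRL [ 53.6 101.2]
baseRR [464.4 103.2]
wallL [175.7 134.9]
wallR [343.2 135.7]
rearwall [259.  176.8]
padrear [258.8 192.9]
bl5 [186.7 481.6]
br5 [329.  482.1]
bl7 [186.5 470.6]
br7 [329.3 471.1]
low5 [257.6 451. ]
low7 [257.6 441.5]
```

View pics/w7.png

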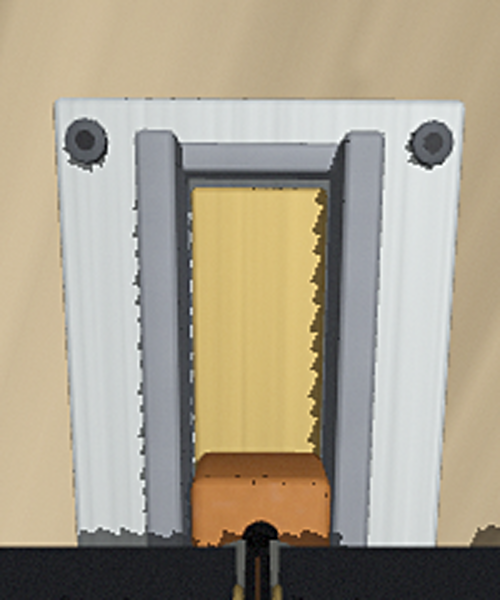

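In the crop, the block's lower rear edge is at y≈452 (451 predicted for home) and its top edge at ≈477. It is home within about 1 mm. One firmer push will confirm it.

Emit:
{"api": "step_arm", "payload": {
  "commands": [
    {"translation":[-1,0,0.5],"roll":0},
    {"translation":[-1,0,0.5],"roll":0},
    {"translation":[-1,0,0],"roll":0},
    {"translation":[0,0,0],"roll":0},
    {"translation":[0,0,0],"roll":0}
  ]
}}

```text
time: 11.15
tool_pos: [0.5471, -0.0369, 0.1775]
tool_rot: [3.14, -0.012, 1.941]
contact_force: [-11.4, 28.6, 22.5]
opening: 0.0007
grip_force: 16.6
```

```bash
python3 st.py
```

```text
fixture mm [ -0.8667 -18.2677  47.4664] F fix [np.float64(-0.4), np.float64(30.8), np.float64(22.5)] yaw 0.0030419902277531996 11.15
```

It's a hard stop, so the block is home. I'll relax the push, lift slowly so that the pad raises the block against the bar, then clear.

Emit:
{"api": "step_arm", "payload": {
  "commands": [
    {"translation":[2,0,0],"roll":0},
    {"translation":[2.5,0,0],"roll":0},
    {"translation":[0,0,0],"roll":0},
    {"translation":[0,0,-1],"roll":0},
    {"translation":[0,0,-1],"roll":0},
    {"translation":[0,0,-1],"roll":0},
    {"translation":[0,0,-1],"roll":0},
    {"translation":[0,0,-1],"roll":0},
    {"translation":[0,0,-1],"roll":0},
    {"translation":[0.5,0,-1],"roll":0},
    {"translation":[1,0,-1],"roll":0},
    {"translation":[1,0,-2],"roll":0},
    {"translation":[0,0,0],"roll":0},
    {"translation":[0,0,0],"roll":0}
  ]
}}

```text
time: 12.32
tool_pos: [0.5461, -0.0372, 0.1854]
tool_rot: [-3.141, -0.001, 1.939]
contact_force: [-2.3, 4.2, -0.9]
opening: 0.0007
grip_force: 2.1
```

```bash
python3 st.py
```

```text
fixture mm [ -1.9211 -18.2103  55.419 ] F fix [np.float64(-0.6), np.float64(4.7), np.float64(-0.9)] yaw 0.0017090339022913792 12.3167
```

Now clear of the ledge vertically but still lightly touching the step face. I'll back off 4 mm, then go up and past the fixture to look.

Emit:
{"api": "step_arm", "payload": {
  "commands": [
    {"translation":[2,0,0],"roll":0},
    {"translation":[2,0,-1],"roll":0},
    {"translation":[0,0,-5],"roll":0},
    {"translation":[0,0,-15],"roll":0},
    {"translation":[0,0,-25],"roll":0},
    {"translation":[0,0,-28],"roll":0},
    {"translation":[0,0,-28],"roll":0},
    {"translation":[0,0,-28],"roll":0},
    {"translation":[0,0,-28],"roll":0},
    {"translation":[-28,0,-20],"roll":0},
    {"translation":[-28,0,0],"roll":0},
    {"translation":[-28,0,0],"roll":0},
    {"translation":[-28,0,0],"roll":0},
    {"translation":[-28,0,0],"roll":0},
    {"translation":[0,0,0],"roll":0},
    {"translation":[0,0,0],"roll":0}
  ]
}}

```text
time: 13.65
tool_pos: [0.5955, -0.166, 0.363]
tool_rot: [-3.141, -0.0, 1.937]
contact_force: [-0.1, 0.3, -0.5]
opening: 0.0006
grip_force: 0.0
```

```bash
python3 st.py
python3 - <<'E'
from cell import *
import cv2
im=read_camera("wrist")
c=im[40:240,190:380]
cv2.imwrite("pics/w8.png",cv2.resize(c,None,fx=3,fy=3,interpolation=cv2.INTER_CUBIC)[:,:,::-1])
E
```

```text
fixture mm [  -2.0339 -156.1502  233.005 ] F fix [np.float64(0.0), np.float64(0.4), np.float64(-0.5)] yaw -0.0008608203563200689 13.65
```

View pics/w8.png

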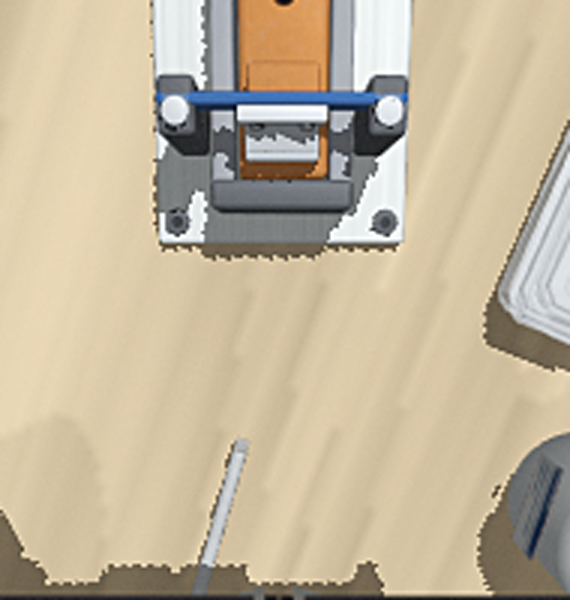

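The block runs under the bar (y≈98) and the leaf, and its nose meets the end stop with no gap at y≈180. The bystanders are undisturbed and the arm is clear, so I'm handing in.

```bash
python3 -c "
from cell import hand_in
print(hand_in())"
```

```text
the job is handed in; nothing more can be done
None
```

The block is home against the end stop, held down under the bar and leaf spring; the arm moved clear and the job was handed in at about 14 s, with no verdict returned.

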